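Prop the drying chest's lid ajar on its blue rod

ROBOT

A 6-joint arm with a two-finger parallel gripper is mounted at the origin on the work surface. World frame = base frame: x ahead of the robot, y to its left, z up, the work surface at z = 0. Lengths are in m, angles in rad, forces in N, time in s.
With the tool pointing down it reaches from about 0.375 to 0.975 m from the base axis. Payload 3.8 kg.
Tool frame: the origin (TCP) lies on the centre line of the jaws, within the pads' length; the fingertips stand 14 mm ahead of it and the grasp point (between the pads) lies 5 mm behind it; z points along the fingers, y is the line along which they close (so a half turn about z gives the same grasp; the last joint's range is limited). The gripper opens to 85 mm and grips with 20 to 120 N. Pads are 22 mm wide; open, the fingers measure 114 mm over their backs; the gripper's body (76 mm by 85 mm) begins 54 mm behind the grasp point. The pads swing forward as they close: fully open they stand 13 mm farther back than shut.
Start: joints at [-1.194, 0.264, 1.604, -0, 1.274, -0.037], TCP at [0.271, -0.618, 0.245] pointing down, gripper open.
Joint ranges: [-2.63, 2.63], [-0.94, 2.18], [0.31, 2.57], [-1.31, 4.45], [0, 2.66], [-2.55, 2.55]. Speed limits (rad/s): [2.57, 2.57, 3.14, 3.14, 3.14, 3.14].

INTERFACE

Orientations are given as a rotation vector (axis times angle).
In Python, from workcell import bot, eyes, spot_in gives the robot as it stands.
- The arm moves only by the tool carry_out, never from a script. Its argument "series" is text: rows parted by semicolons, each of 4 numbers parted by spaces: the shift along the world's x, y, z in m, then the turn about the world's z in degrees. In form: tx ty tz roll; .... A call has 1 to 20 rows; each row shifts and turns the commanded pose from where the row before left it; what a row does not reach is not made up. A row lasts 1/8 s, in which the tool goes at most 62.5 mm and 10.7 degrees, less where a joint would pass 70% of its speed; a pose out of reach is approached as far as the arm can. A call is refused whole if a number of a shift passes 0.0625 or a number of a turn 10.7, either way. A call with a gripper value outside its range is refused whole. "jaw" is the gripper command: -1 is shut, 1 is fully open, values between are in proportion, set as the call begins (left out, the last holds). The fingers move at their own pace and stop on an object; "grip_force" is the grip in N (left out, the last holds). Time passes only in rows, so rows that do not move let the fingers close. It gives the time, the measured TCP pose, the force, the opening and the grip force at its end, in the units of the state.
- bot.read_state(): the state, without advancing time (a new reading comes with each control period).
- eyes.read_camera(name): name is "scene" or "side" or "wrist"; returns (picture, depth): 420x560x3 uint8, blue, green, red; 420x560 float32, m along the optical axis (not along the pixel's ray), 0 where there is no reading.
- eyes.get_calibration(name): a dict with "K" (3x3 intrinsics, pixels), "position" and "rotation" of the camera in the world; the wrist camera has in their place "T_tool_cam" (4x4, takes a point from camera to tool coordinates, whose origin is the TCP and whose axes are the flange's). Camera axes: x right, y down, z forward; pixel columns grow to the right and rows downward; lengths in m; the calibration is good to about 2 mm. A picture is of the moment at which its call begins: read the wrist's pose just before it. get_calibration takes no time and is no camera call.
- bot.finish_job(): hands the job in; it is judged then, once.
Trained networks look in the newest picture that a camera, given by its name, has taken for a name from the list of things; names that differ only in an ending like _2 or _b are one class to them, and where a whole thing is asked for, a point or a joint stands for the part that bears it (a point fixed in the world has none). Each returns a list of dicts, best first, with "score" (0 to 1); they miss things now and then, are a little off and sometimes report something else, mostly with a low value. They report only what shows in the picture. A call takes as long as a camera call.
- spot_in(camera, target): "rect" ([centre column, centre row, width, height] in pixels, round what is visible of it).
The state is a dict: "time": time; "q": joint angles; "joint_vel": joint speeds; "joint_torque": joint torques, N m; "tool_pos": TCP position; "tcp_rot": TCP orientation; "wrist_force": force on the tool from outside, world axes, zero at the start; "torque": the same for the moment, N m; "width": opening from 0.0 (shut) to 1.0 (fully open); "grip_force": force on a finger pad.
Only numpy, scipy, OpenCV 4.12 (cv2) and the standard library are available. Lean on these libraries where they do the work, as an engineer would, in place of code of your own. Each camera call takes 0.05 s, during which the arm holds its last target. There are 200 camera calls.

TASK

The pots in the plywood drying chest need a little air: swing the long prop rod with the blue grip up out of its clip, then lower the lid gently by its wooden bar until its slot sits on the rod and the rod alone holds it half open. Leave the short rod with the green grip in its clip, and don't knock the tall vase on the blue turntable.

Things in the scene. Friction and masses are not known exactly. Their poses are not given: they have to be found in the camera images.
- blue_prop (a joint): Swing of the long steel prop rod on the chest's right side (seen from the robot). Rad: 0 = level in its open-topped clip, pointing away from the robot; grows as the free end swings up and towards the robot. Right under the lid's slot at 1.19, end stop at 1.24. Stiff pivot: the rod stays where it is left (about 1.5 N at the grip moves it).
- blue_prop_grip (a point): Centre of the rod's blue grip: round sleeve 16 mm thick, 46 mm long, at the rod's free end, sticking out sideways, centre 73 mm from the chest's right side, 82 mm above the table at first. It swings in an upright plane square to the sleeve, 125 mm from the pivot, which lies along -x; the sleeve can turn between the fingers. x: along the rod from pivot to grip; y: along the sleeve, to the left.
- lid (a joint): Opening of the lid (215 x 240 x 12 mm, 0.5 kg), hinged on the chest's far rim. Rad: 0 = shut, 1.57 = upright; starts at 1.06 to 1.17. The stiff hinge holds it above 1.0; below 0.9 it falls unless held. With the blue rod up, the slot (two flared steel prongs under the lid's right edge, 20 mm apart at the root, 30 at the mouth) comes down over the rod's 10 mm cross pin and the lid rests at 0.63.
- lid_handle (a point): Middle of the lid's handle: round dark wooden bar 14 mm thick, 134 mm long, parallel to the hinge, 45 mm beyond the lid's free edge on two 10 mm stays, 60 mm either side of the middle. It runs on a circle of radius 260 mm about the hinge, which is 107 mm above the table. y: along the bar, to the left; x: along the lid from bar to hinge.
- green_prop (a joint): Swing of the short prop rod with the green grip, on the chest's left side; rad, 0 = lying in its clip, where it must stay.
- vase_center (a point): Middle of the tall terracotta vase (163 mm high, up to 100 mm across) that stands on the blue turntable (170 mm across, 60 mm high) to the left of the chest; z up along the vase.

How it is judged:
On the way:
1. the blue prop rod is swung up under the lid's slot while the lid is still wide open (value of joint blue_prop above 1.05 rad and value of joint lid above 0.85 rad), for 0.2 s.
At the end, for the whole second after the job is handed in: The blue rod stands up (swing above 1.05 rad) with the lid at rest on it, 0.56 to 0.70 rad open; the green rod lies in its clip (below 0.15 rad) and the vase stands upright (within 0.2 rad) (value of joint blue_prop above 1.05 rad and value of joint lid between 0.56 and 0.7 rad and not (velocity of joint lid above 0.05 rad/s) and velocity of joint lid above -0.05 rad/s and value of joint green_prop below 0.15 rad and angle between vase_center's own z axis and vertical below 0.2 rad); the robot touches nothing.
It fails at once if the lid is dropped (it falls faster than 1.6 rad/s) (velocity of joint lid below -1.6 rad/s).
It fails at once if the green rod is lifted out of its clip (value of joint green_prop above 0.3 rad).
It fails at once if the vase is knocked (moved over 40 mm or tipped) (distance of vase_center from where it was at the start of the episode above 0.04 m or angle between vase_center's own z axis and vertical above 0.3 rad).
It also fails if it takes over 42 s, if anything falls off the work surface, if the arm or the gripper's body presses on something with over 40 N, if the wrist force passes 120 N, or if a joint passes its speed limit or range.

## Working session

There is one attempt and no reset: what is moved stays moved. The work goes in short steps, Python scripts to look and compute and a tool call to move; the robot and the scene stay as the last step left them, time stands still between calls to the robot, and variables do not carry over. Pictures are saved under pics/ and viewed, at most 10 in all, crops included, and the job is handed in when it is done.

Besides the shell and the picture viewer there is one more tool, called by a JSON object that holds its "fn" and its "kwargs", one argument or row to a line. carry_out: Moves the arm, as the interface text tells. Its arguments: {"type":"object","properties":{"series":{"type":"string"},"jaw":{"type":"number"},"grip_force":{"type":"number"}},"required":["series"]}

```bash
mkdir -p pics
cat > h.py <<'E'
import numpy as np, cv2
from workcell import bot, eyes, spot_in
from scipy.spatial.transform import Rotation as R
def pose(name,st=None):
    c=eyes.get_calibration(name); K=np.array(c["K"])
    if "T_tool_cam" in c:
        st=st or bot.read_state(); T=np.eye(4); T[:3,:3]=R.from_rotvec(st["tcp_rot"]).as_matrix(); T[:3,3]=st["tool_pos"]
        T=T@np.array(c["T_tool_cam"])
    else:
        T=np.eye(4); r=np.array(c["rotation"]); T[:3,:3]=r if r.shape==(3,3) else R.from_rotvec(r).as_matrix(); T[:3,3]=c["position"]
    return K,T
def cloud(d,K,T):
    v,u=np.mgrid[:d.shape[0],:d.shape[1]]
    P=np.stack([(u-K[0,2])/K[0,0]*d,(v-K[1,2])/K[1,1]*d,d],-1)
    W=P@T[:3,:3].T+T[:3,3]; W[d<=0]=np.nan; return W
E
python3 - <<'E'
from h import *
ims=[]
for n in ["scene","side"]:
    K,T=pose(n); im,d=eyes.read_camera(n); W=cloud(d,K,T); np.save(n+".npy",W)
    print(n,T[:3,3].round(2),T[:3,2].round(2)); 
    cv2.imwrite(f"pics/{n}0.png",im)
    for t in ["blue_prop_grip","lid_handle","lid","vase_center","blue_prop"]:
        for r in spot_in(n,t)[:2]:
            c,rr,w,h=[int(x) for x in r["rect"]]
            p=np.nanmedian(W[max(rr-2,0):rr+3,max(c-2,0):c+3].reshape(-1,3),0)
            print(t,round(r["score"],2),[c,rr,w,h],p.round(3))
print(bot.read_state())
E
```

```text
scene [1.11 0.75 0.81] [-0.52 -0.57 -0.63]
lid_handle 0.57 [232, 171, 74, 124] [0.618 0.036 0.229]
lid 0.6 [230, 170, 77, 132] [0.618 0.026 0.228]
vase_center 0.63 [414, 289, 58, 87] [0.565 0.541 0.185]
side [0.13 0.86 0.62] [ 0.44 -0.73 -0.52]
blue_prop_grip 0.55 [333, 159, 12, 7] [ 0.571 -0.181  0.09 ]
lid_handle 0.81 [292, 133, 101, 99] [0.603 0.012 0.231]
lid 0.78 [292, 132, 97, 103] [0.601 0.016 0.235]
lid 0.28 [347, 171, 41, 21] [ 0.568 -0.296  0.003]
vase_center 0.96 [165, 294, 72, 115] [0.509 0.55  0.18 ]
{'time': 0.6, 'q': array([-1.19393591e+00,  2.63867930e-01,  1.60398489e+00, -3.05015952e-06,
        1.27372455e+00, -3.68795473e-02]), 'joint_vel': array([6.95414022e-05, 1.77894249e-03, 1.72136255e-04, 2.96572007e-04,
       1.11956814e-03, 1.17594655e-03]), 'joint_torque': array([-2.21821501e-04, -5.14642632e+01, -3.67456806e+01, -1.14314889e-04,
        1.14540257e-03, -3.50794346e-05]), 'tool_pos': array([ 0.27138268, -0.61803639,  0.24530953]), 'tcp_rot': array([ 3.07459400e+00,  6.45273863e-01, -4.53634044e-07]), 'wrist_force': array([-0.3722949 ,  0.09303908,  0.6403151 ]), 'torque': array([ 0.02803172, -0.0133242 , -0.01058182]), 'grip_force': 0.0, 'width': 1.0051191124169663}
```

View pics/scene0.png

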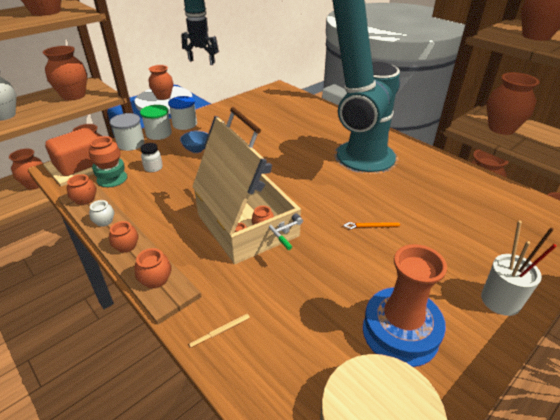

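View pics/side0.png

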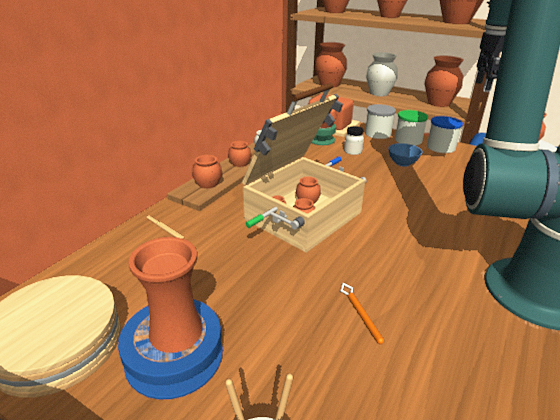

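The scene view shows the chest with its bar at about (245,120) and the green grip at (285,240). In the side view the bar runs (290,105)-(328,93) and the blue grip is at (333,159). Next I'll fit the geometry from depth.

Run:
```python
from h import *
for n in ["scene","side"]:
    W=np.load(n+".npy"); im=cv2.imread(f"pics/{n}0.png")
    hsv=cv2.cvtColor(im,cv2.COLOR_BGR2HSV).astype(int)
    roi=(W[...,0]>.4)&(W[...,0]<.85)&(abs(W[...,1])<.3)
    def rep(name,m):
        P=W[m]; 
        if len(P)<3: print(n,name,len(P));return
        c=np.median(P,0); u,s,v=np.linalg.svd(P-c,full_matrices=False)
        t=(P-c)@v[0]; print(n,name,len(P),c.round(3),"dir",v[0].round(3),"ends",(c+v[0]*t.min()).round(3),(c+v[0]*t.max()).round(3), "nrm",v[2].round(3))
    rep("bar",roi&(W[...,2]>.32)&(hsv[...,2]<130))
    rep("top",roi&(W[...,2]>.315))
    rep("blue",roi&(hsv[...,0]>100)&(hsv[...,0]<125)&(hsv[...,1]>150)&(W[...,2]>.05)&(W[...,2]<.12)&(W[...,1]<0)&(W[...,1]>-.22))
    rep("green",roi&(hsv[...,0]>45)&(hsv[...,0]<80)&(hsv[...,1]>120)&(W[...,1]>0))
    rep("lid",roi&(W[...,2]>.15)&(W[...,2]<.3)&(hsv[...,1]<150)&(hsv[...,2]>120))
    y,x=(145,160) if 0 else (0,0)
    crop=im[80:270,170:320] if n=="scene" else im[80:260,230:380]
    cv2.imwrite(f"pics/{n}c.png",cv2.resize(crop,None,fx=3,fy=3,interpolation=cv2.INTER_CUBIC))
a=cv2.imread("pics/scenec.png");b=cv2.imread("pics/sidec.png")
h=max(len(a),len(b)); o=np.zeros((h,900,3),np.uint8); o[:len(a),:450]=a;o[:len(b),450:]=b
cv2.imwrite("pics/both.png",cv2.resize(o,(800,int(h*800/900))))
```

```text
scene bar 221 [0.557 0.02  0.343] dir [0.165 0.986 0.02 ] ends [ 0.544 -0.059  0.341] [0.567 0.08  0.344] nrm [-0.896  0.158 -0.416]
scene top 286 [0.557 0.024 0.342] dir [0.168 0.986 0.008] ends [ 0.543 -0.059  0.341] [0.567 0.08  0.343] nrm [-0.909  0.158 -0.385]
scene blue 0
scene green 82 [0.592 0.205 0.088] dir [ 0.167  0.985 -0.044] ends [0.588 0.179 0.089] [0.595 0.224 0.087] nrm [-0.364  0.02  -0.931]
scene lid 3499 [0.615 0.017 0.228] dir [ 0.204  0.977 -0.065] ends [ 0.584 -0.13   0.237] [0.638 0.13  0.22 ] nrm [ 0.88  -0.154  0.45 ]
side bar 285 [0.55  0.024 0.343] dir [0.177 0.984 0.02 ] ends [ 0.535 -0.055  0.341] [0.56  0.08  0.344] nrm [-0.865  0.165 -0.473]
side top 336 [0.551 0.026 0.343] dir [0.186 0.983 0.002] ends [ 0.535 -0.055  0.343] [0.561 0.08  0.343] nrm [-0.871  0.165 -0.463]
side blue 44 [ 0.564 -0.181  0.089] dir [-0.194 -0.981  0.016] ends [ 0.568 -0.161  0.088] [ 0.559 -0.204  0.089] nrm [-0.787  0.166  0.595]
side green 110 [0.586 0.208 0.088] dir [-0.244 -0.968  0.055] ends [0.591 0.225 0.088] [0.58  0.181 0.09 ] nrm [ 0.928 -0.25  -0.277]
side lid 387 [0.592 0.055 0.243] dir [ 0.336  0.878 -0.34 ] ends [ 0.528 -0.112  0.307] [0.628 0.149 0.206] nrm [-0.865  0.145 -0.48 ]
```

View pics/both.png

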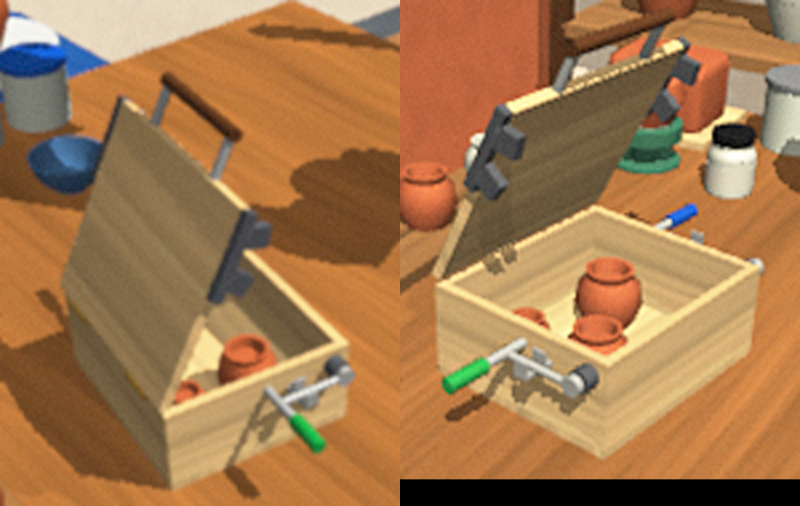

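The crops confirm the layout: the chest is yawed about -10°, and nothing stands between the start pose and the blue grip apart from low items. From the fits, the grip is at about (0.567,-0.183,0.082), the bar at about (0.5515,0.0105,0.338), and the lid angle is about 1.09.

{"fn": "carry_out", "kwargs": {
  "series": "0 0 0.04 0; 0.0245 0.036 0.02 4.7; 0.0245 0.036 0 4.7; 0.0245 0.036 0 4.7; 0.0245 0.036 0 4.7; 0.0245 0.036 0 4.7; 0.0245 0.036 0 4.7; 0.0245 0.036 0 4.7; 0.0245 0.036 0 4.7; 0.0245 0.036 0 4.7; 0.0245 0.036 0 4.7; 0.0245 0.036 0 4.7; 0.0245 0.036 -0.03 4.7; 0 0 -0.03 0; 0 0 0 0; 0 0 0 0",
  "jaw": 1,
  "grip_force": 25
}}

```text
time: 2.6
tool_pos: [0.5657, -0.1866, 0.2464]
tcp_rot: [2.404, 2.02, 0.001]
wrist_force: [-0.2, 0.7, -0.0]
width: 1.001
grip_force: 0.0
```

Run:
```python
from h import *
st=bot.read_state(); K,T=pose("wrist",st); im,d=eyes.read_camera("wrist"); W=cloud(d,K,T)
cv2.imwrite("pics/w1.png",im); hsv=cv2.cvtColor(im,cv2.COLOR_BGR2HSV).astype(int)
print(st["tool_pos"],R.from_rotvec(st["tcp_rot"]).as_matrix()[:,1].round(3))
m=(hsv[...,0]>100)&(hsv[...,0]<128)&(hsv[...,1]>150)&(W[...,2]>.06)&(W[...,2]<.11)&(abs(W[...,0]-.567)<.05)&(abs(W[...,1]+.183)<.05)
P=W[m]; print(len(P),P.min(0),P.max(0),np.median(P,0)) if len(P) else 0
if len(P):
    box=cv2.minAreaRect(P[:,:2].astype(np.float32)*1000); print(box)
print(spot_in("wrist","blue_prop_grip")[:2])
```

```text
[ 0.56573478 -0.18655845  0.24640814] [ 0.985 -0.172  0.001]
432 [ 0.55989348 -0.20865363  0.0871172 ] [ 0.57774696 -0.16656675  0.09270066] [ 0.56811434 -0.18570823  0.0901648 ]
((568.2384033203125, -187.93128967285156), (41.930965423583984, 12.153895378112793), 79.8290786743164)
[{'rect': [280.4, 191.8, 20.2, 65.3], 'score': 0.8}]
```

View pics/w1.png

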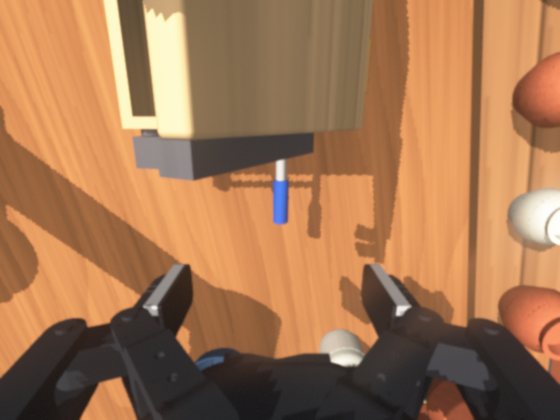

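The wrist view shows the blue grip at (280,202), centred between the fingers. The lid's right edge is above it in the picture. I'll check how far the camera sticks out towards the lid.

Run:
```python
from h import *
print(np.array(eyes.get_calibration("wrist")["T_tool_cam"]).round(3)); print(pose("wrist")[1][:3,3], bot.read_state()["q"].round(2))
im,d=eyes.read_camera("wrist"); K,T=pose("wrist"); W=cloud(d,K,T)
m=(W[...,2]>.13)&(W[...,2]<.4)&(W[...,1]>-.165)
P=W[m]; Y=P[:,:2]@[.172,.985]; print("lid min chestY",np.percentile(Y,[.5,2,5]).round(3), "tool Y",np.array([.172,.985])@[.5657,-.1866])
```

```text
[[ 0.    -0.956 -0.294  0.075]
 [ 1.     0.    -0.    -0.001]
 [ 0.001 -0.294  0.956 -0.13 ]
 [ 0.     0.     0.     1.   ]]
[ 0.57809717 -0.11275937  0.37686199] [-0.36  0.11  1.78 -0.    1.25 -0.19]
lid min chestY [-0.075 -0.075 -0.074] tool Y -0.0865006
```

Run:
```python
from h import *
im,d=eyes.read_camera("scene")
a=cv2.resize(im[30:230,120:370],None,fx=3,fy=3,interpolation=cv2.INTER_CUBIC)
cv2.imwrite("pics/s2.png",a)
```

```text
(no output)
```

View pics/s2.png

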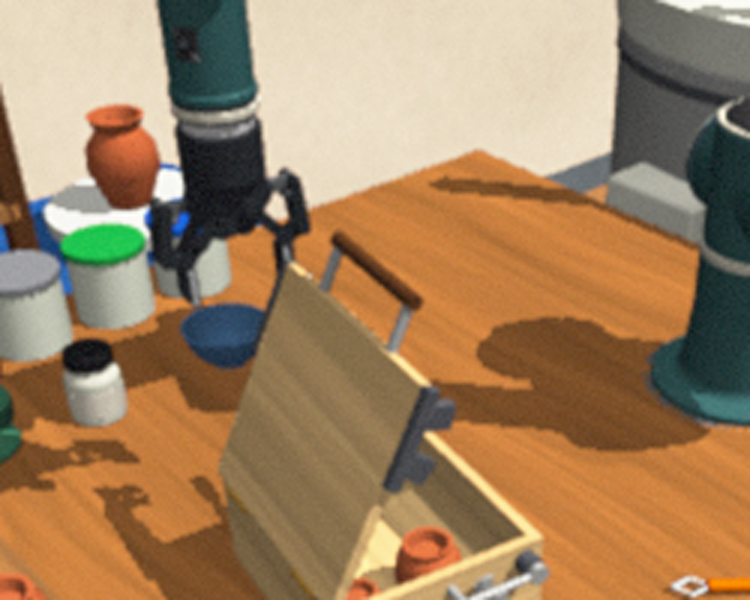

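No camera body sticks out of the gripper, which hangs at about (220,230) clear of the lid. I'll descend, grasping slightly outboard on the sleeve.

{"fn": "carry_out", "kwargs": {
  "series": "0.001 -0.006 -0.03 0; 0 0 -0.03 0; 0 0 -0.03 0; 0 0 -0.03 0; 0 0 -0.025 0; 0 0 -0.02 0; 0 0 0 0; 0 0 0 0"
}}

```text
time: 3.8
tool_pos: [0.5673, -0.1925, 0.0814]
tcp_rot: [2.404, 2.02, 0.001]
wrist_force: [-0.3, -0.6, 0.3]
width: 1.002
grip_force: 0.0
```

{"fn": "carry_out", "kwargs": {
  "series": "0 0 0 0; 0 0 0 0; 0 0 0 0; 0 0 0 0; 0 0 0 0; 0 0 0 0",
  "jaw": -1,
  "grip_force": 25
}}

```text
time: 4.55
tool_pos: [0.5686, -0.1925, 0.0813]
tcp_rot: [2.402, 2.019, 0.004]
wrist_force: [4.7, 0.5, 0.2]
width: 0.17
grip_force: 25.7
```

{"fn": "carry_out", "kwargs": {
  "series": "-0.001 0 0.015 0; -0.0025 0.0005 0.0145 0; -0.0045 0.001 0.014 0; -0.006 0.001 0.0135 0; -0.0075 0.0015 0.013 0; -0.009 0.0015 0.0115 0; -0.01 0.002 0.0105 0; -0.0115 0.002 0.0095 0; -0.0125 0.002 0.008 0; -0.013 0.0025 0.0065 0; 0 0 0 0; 0 0 0 0; 0 0 0 0"
}}

```text
time: 6.18
tool_pos: [0.4942, -0.1793, 0.202]
tcp_rot: [2.396, 2.014, 0.012]
wrist_force: [6.2, 1.5, 14.4]
width: 0.171
grip_force: 25.8
```

Run:
```python
from h import *
im,d=eyes.read_camera("side"); K,T=pose("side"); W=cloud(d,K,T)
cv2.imwrite("pics/s3.png",cv2.resize(im[50:250,230:480],None,fx=3,fy=3,interpolation=cv2.INTER_CUBIC))
print(bot.read_state()["wrist_force"],bot.read_state()["tool_pos"])
```

```text
[ 5.54729898  0.96409382 14.42177731] [ 0.4942047  -0.17928424  0.20203685]
```

View pics/s3.png

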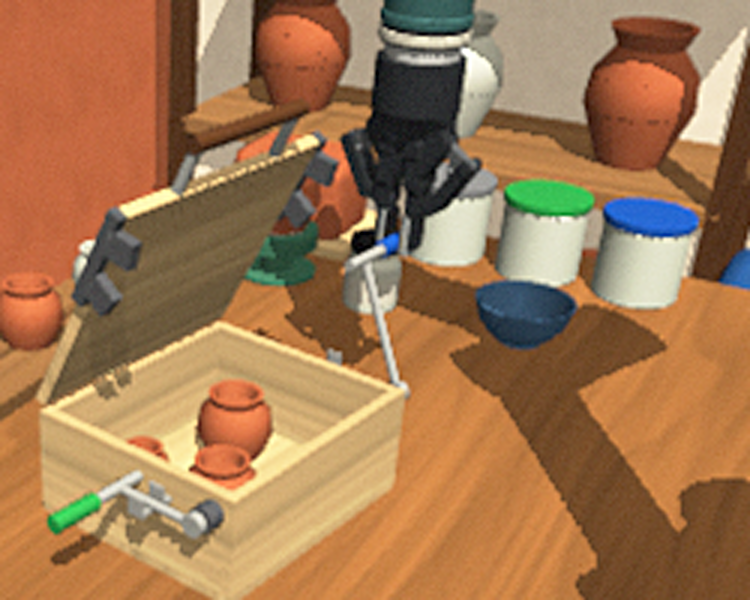

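The rod stands up at (375,320), with the sleeve at (390,245) still in the fingers. The motion gives an angle of about 1.18. I'll release it and go above the bar.

{"fn": "carry_out", "kwargs": {
  "series": "0.001 0 0.004 0; 0 0 0 0; 0 0 0 0; 0 0 0 0",
  "jaw": 0.6
}}

```text
time: 6.72
tool_pos: [0.4892, -0.1778, 0.1994]
tcp_rot: [-2.404, -2.021, 0.001]
wrist_force: [-0.3, -0.1, -0.0]
width: 0.8
grip_force: 0.0
```

{"fn": "carry_out", "kwargs": {
  "series": "0 0 0.02 0; 0 0 0.035 0; 0 0 0.04 0; 0 0 0.04 0; 0 0 0.04 0; 0 0 0.04 0; 0.0095 0.0315 0.01 0; 0.0095 0.0315 0 0; 0.0095 0.0315 0 0; 0.0095 0.0315 0 0; 0.0095 0.0315 0 0; 0.0095 0.0315 0 0; 0 0 0 0; 0 0 0 0; 0 0 0 0"
}}

```text
time: 8.6
tool_pos: [0.5467, 0.0101, 0.4252]
tcp_rot: [2.406, 2.02, -0.001]
wrist_force: [1.0, 0.7, 0.5]
width: 0.8
grip_force: 0.0
```

Run:
```python
from h import *
st=bot.read_state(); K,T=pose("wrist",st); im,d=eyes.read_camera("wrist"); W=cloud(d,K,T)
cv2.imwrite("pics/w2.png",im); np.save("w2.npy",W)
print(st["tool_pos"],st["q"].round(2),st["time"])
hsv=cv2.cvtColor(im,cv2.COLOR_BGR2HSV).astype(int)
m=(abs(W[...,2]-.34)<.02)&(abs(W[...,0]-.55)<.05)&(abs(W[...,1])<.12)&(hsv[...,1]>60)
P=W[m]; print(len(P))
if len(P)>5: print(cv2.minAreaRect(P[:,:2].astype(np.float32)*1000),np.percentile(P[:,2],[5,50,95,99]))
for n in ["side"]:
    K,T=pose(n); im,d=eyes.read_camera(n); W=cloud(d,K,T); hsv=cv2.cvtColor(im,cv2.COLOR_BGR2HSV).astype(int)
    m=(hsv[...,0]>100)&(hsv[...,0]<128)&(hsv[...,1]>150)&(W[...,2]>.12)&(W[...,2]<.25)&(abs(W[...,0]-.5)<.1)&(abs(W[...,1]+.18)<.06)
    P=W[m]; print(len(P), np.median(P,0) if len(P) else 0)
```

```text
[0.54665601 0.01007667 0.42516844] [-0.03 -0.04  1.62 -0.    1.57  0.15] 8.6
3060
((556.2059936523438, 9.06363296508789), (134.6376953125, 21.805625915527344), 80.02324676513672) [0.34215628 0.34642805 0.34809141 0.34858007]
55 [ 0.4896038  -0.16955195  0.20330369]
```

View pics/w2.png

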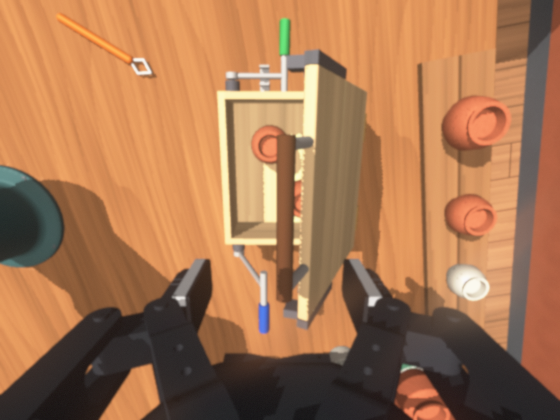

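The wrist view shows the bar running (285,135)-(285,300), square to the fingers and a few mm right of their centre line. The blue rod is up at (263,300). Bar centre is about (0.5525,0.010,0.340). I'll descend and grip it.

{"fn": "carry_out", "kwargs": {
  "series": "0.006 0 -0.025 0; 0 0 -0.025 0; 0 0 -0.02 0; 0 0 -0.015 0; 0 0 0 0; 0 0 0 0"
}}

```text
time: 9.45
tool_pos: [0.5533, 0.0109, 0.3412]
tcp_rot: [2.404, 2.021, 0.002]
wrist_force: [0.6, 0.2, 0.3]
width: 0.802
grip_force: 0.0
```

{"fn": "carry_out", "kwargs": {
  "series": "0 0 0 0; 0 0 0 0; 0 0 0 0; 0 0 0 0; 0 0 0 0; 0 0 0 0",
  "jaw": -1,
  "grip_force": 30
}}

```text
time: 10.2
tool_pos: [0.553, 0.011, 0.3407]
tcp_rot: [2.405, 2.021, 0.001]
wrist_force: [-0.2, 0.2, 2.5]
width: 0.15
grip_force: 29.3
```

{"fn": "carry_out", "kwargs": {
  "series": "-0.011 0.002 -0.006 0; -0.011 0.002 -0.0065 0; -0.0105 0.002 -0.0075 0; -0.010 0.0015 -0.008 0; -0.010 0.0015 -0.0085 0; -0.0095 0.0015 -0.009 0; -0.009 0.0015 -0.0095 0; 0 0 0 0; 0 0 0 0"
}}

```text
time: 11.32
tool_pos: [0.4802, 0.0239, 0.2835]
tcp_rot: [-2.401, -2.019, 0.003]
wrist_force: [-1.7, 5.6, -2.3]
width: 0.15
grip_force: 30.7
```

{"fn": "carry_out", "kwargs": {
  "series": "-0.0045 0.0005 -0.005 0; -0.004 0.0005 -0.005 0; -0.004 0.0005 -0.005 0; -0.004 0.0005 -0.005 0; 0 0 0 0; 0 0 0 0"
}}

```text
time: 12.08
tool_pos: [0.4645, 0.0266, 0.264]
tcp_rot: [-2.402, -2.019, -0.001]
wrist_force: [-0.4, 8.4, -1.5]
width: 0.151
grip_force: 31.0
```

Run:
```python
from h import *
im,d=eyes.read_camera("side")
cv2.imwrite("pics/s4.png",cv2.resize(im[50:250,230:480],None,fx=3,fy=3,interpolation=cv2.INTER_CUBIC))
```

```text
(no output)
```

View pics/s4.png

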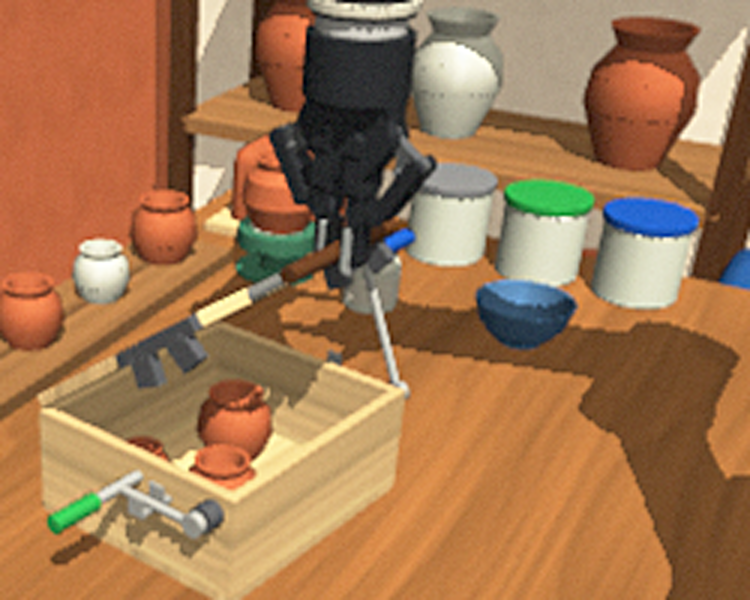

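The lid is at about 0.65, the rod still stands at (385,330), and its pin is near the prongs. I'll go on down in small steps.

{"fn": "carry_out", "kwargs": {
  "series": "-0.001 0 -0.002 0; -0.0015 0.0005 -0.002 0; -0.001 0 -0.002 0; 0 0 0 0; 0 0 0 0"
}}

```text
time: 12.75
tool_pos: [0.4613, 0.0272, 0.2594]
tcp_rot: [-2.402, -2.019, -0.002]
wrist_force: [-1.2, 8.4, 4.0]
width: 0.145
grip_force: 31.7
```

{"fn": "carry_out", "kwargs": {
  "series": "-0.001 0 -0.002 0; 0 0 0 0; 0 0 0 0"
}}

```text
time: 13.12
tool_pos: [0.4611, 0.0272, 0.2591]
tcp_rot: [-2.403, -2.021, -0.006]
wrist_force: [-3.5, 8.3, 10.3]
width: 0.152
grip_force: 32.2
```

The lid is now held up from below (+10 N, no further drop) at about 0.625. I'll release with a small opening and lift off.

{"fn": "carry_out", "kwargs": {
  "series": "0.001 0 0.002 0; 0 0 0 0; 0 0 0 0; 0 0 0 0",
  "jaw": -0.2
}}

```text
time: 13.62
tool_pos: [0.4616, 0.0252, 0.2588]
tcp_rot: [-2.405, -2.021, 0.002]
wrist_force: [-0.3, -0.2, 0.3]
width: 0.404
grip_force: 0.0
```

{"fn": "carry_out", "kwargs": {
  "series": "0 0 0.005 0; 0 0 0.01 0; 0 0 0.02 0; 0 0 0.03 0; 0 0 0.03 0; 0 0 0.03 0; 0 0 0 0; 0 0 0 0"
}}

```text
time: 14.62
tool_pos: [0.4617, 0.0255, 0.384]
tcp_rot: [-2.405, -2.022, 0.0]
wrist_force: [-0.2, 0.2, 0.1]
width: 0.403
grip_force: 0.0
```

Run:
```python
from h import *
im,d=eyes.read_camera("side"); K,T=pose("side"); W=cloud(d,K,T)
cv2.imwrite("pics/s5.png",cv2.resize(im[50:250,230:480],None,fx=3,fy=3,interpolation=cv2.INTER_CUBIC))
hsv=cv2.cvtColor(im,cv2.COLOR_BGR2HSV).astype(int)
m=(W[...,2]>.22)&(W[...,2]<.30)&(abs(W[...,0]-.47)<.05)&(abs(W[...,1]-.025)<.09)&(hsv[...,1]>60)
P=W[m]; z=np.percentile(P[:,2],[50,95]); print(len(P),np.median(P,0),z,"theta",np.arcsin((z[1]-.007-.107)/.26))
m=(hsv[...,0]>100)&(hsv[...,0]<128)&(hsv[...,1]>150)&(W[...,2]>.12)&(W[...,2]<.25)&(abs(W[...,0]-.5)<.1)&(abs(W[...,1]+.18)<.06)
print("grip",np.median(W[m],0))
```

```text
330 [0.46159792 0.05785573 0.26469508] [0.26469508 0.26981778] theta 0.6426253485681
grip [ 0.48763784 -0.17649611  0.20211764]
```

View pics/s5.png

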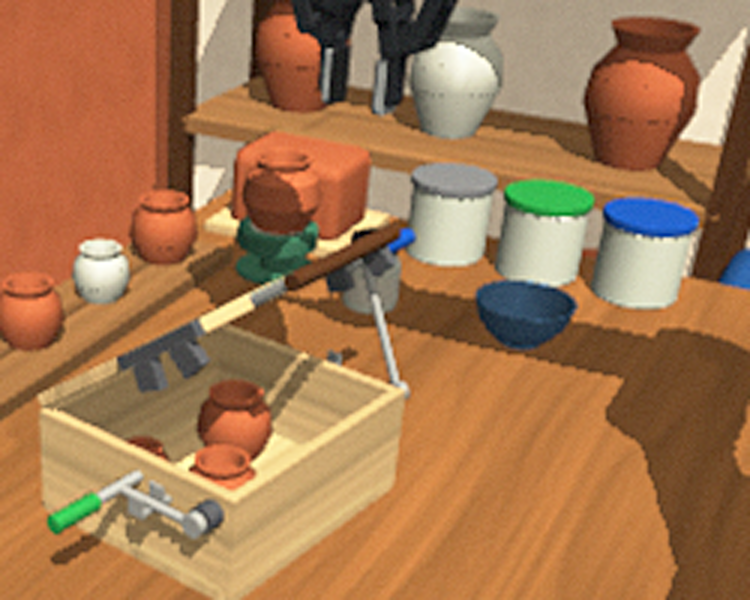

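The lid rests on the rod at about 0.63, with the pin between the prongs at (370,260). The green rod is still in its clip at (75,510), and the gripper is clear. Handing in.

```bash
python3 -c "
from workcell import bot
print(bot.finish_job())"
```

```text
the job is handed in; nothing more can be done
None
```

The job is handed in (no verdict came back): the lid rests on the blue rod about 0.63 rad open, the green rod is still in its clip, the arm never went near the vase, and the gripper is clear.

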